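# Load a turning blank against the flip stop of a crosscut sled

### The job

Get the crosscut sled ready for the cut: swing the fence's flip stop fully down, take the thick square blank from the sloping rack, lay it flat on the sled with its long side flush against the fence, and then slide it along the fence until its end presses snugly against the stop. The stop is set to length and only hand-tight in its track, so do not shove it along, and leave the slim blank in the rack and the other things on the bench alone.

Things in the scene. Friction and masses are not known exactly. Their poses are not given: they have to be found in the camera images.
- sled: Plywood crosscut sled, fixed on the bench. Origin on the bench under it; z up, y along its fence, x square to the fence, from the open work side to the fence. Flat base 290 mm along x (-130 to +160) by 460 mm along y (-230 to +230), top face at z = 21 mm. A block 50 x 70 x 58 mm high stands behind the fence at y = +10; the saw kerf, a thin dark line, is at y = +10.
- fence_foot (a point): Point on the foot of the fence's flat working face, at x = 60, y = 0, z = 21 mm in the sled's frame (axes as the sled's). The face is upright and looks to -x; the plywood fence is 36 mm thick, 70 mm high (top at z = 91 mm) and 460 mm long.
- carriage: Aluminium carriage of the flip stop, clamped by a black knob in the track on the fence top; carries the arm. Origin on the fence top, x = 78, z = 91 mm on the sled, in the arm's middle plane; axes as the sled's; between y = -160 and -60 mm on the sled. The blank's place is on its +y side. Held by friction only: a push of about 20 N along the fence shifts it.
- stop_pivot (a point): Pivot of the flip-stop arm, 24 mm above the carriage's origin (z = 115 mm on the sled); the hinge axis runs along the sled's y. The arm is an L of aluminium bar, 14 mm thick along y (7 mm each side of the carriage's origin). Stiff pivot, about 0.08 N m: the arm stays where it is left and must be pushed all the way.
- flag (a joint): Angle of the flip-stop arm, rad: 0 parked up, 2.79 fully down on its rest (160 degrees of swing, over the fence towards -x and down). Fully down, it reaches from the pivot to -x over the fence, then its leg hangs straight down before the fence: leg 28 mm wide, 28 to 56 mm ahead (-x) of the pivot, ending 86 mm below the pivot, 8 mm over the base.
- flag_tip (a point): Middle of the arm's leg, 6 mm from its free end. At joint value 0 the leg stands almost upright over the fence; its outer (far, +x) face leans from 56 mm behind the pivot at the elbow (10 mm above the pivot) to 23 mm behind it at the top (100 mm above it). Pushed from behind at that face it comes over.
- rack: Sloping stock rack of plywood and wood, fixed on the bench. Origin on the bench under its middle. Board 210 mm wide along x, 210 mm long, rising to its +y at 35 degrees from z = 32 mm at the low end; a lip there stands 20 mm off the board. Two square blanks lie on it side by side, 100 mm apart, along the slope against the lip; which one is where varies.
- blank_mid (a point): Centre of the thick blank: plain light wood, 40 x 40 mm square, 180 mm long, 0.15 to 0.3 kg. Axes: y along its length, z square to the rack's board (up from it) while it lies there, x across. It starts on the rack, tilted 35 degrees.
- blank: The same thick blank; origin in the middle of its underside, 20 mm below its centre.
- slim: Slim blank of the same wood, 24 x 24 mm square, 180 mm long, beside the thick one on the rack; origin in the middle of its underside. To be left alone.
- wax: Jar of wax, 68 mm in diameter, 75 mm high, on the bench; origin at its foot. To be left alone.
- faceplate: Steel lathe faceplate, 100 mm in diameter, 34 mm high, on the bench; origin at its foot. To be left alone.
- bowl_blank: Dark round bowl blank, 132 mm in diameter, 50 mm high, on the bench; origin at its foot. To be left alone.
Not all that is in view belongs to the job. What is shaped like the blank but black or yellow is not meant.

How it is judged (in metres and radians):
On the way, in this order (a step that is already met when the one before it is completed fails the run):
1. the flip stop is fully down (value of joint flag above 2.69 rad), for 0.2 s.
2. the thick blank lies flat along the fence and presses against the stop (value of joint flag above 2.69 rad and contact force between blank and carriage above 0.5 N and y of blank in the frame of carriage above 0.08 m and z of blank_mid in the frame of sled below 0.0445 m and angle between the y axis of blank_mid and the y axis of sled, either way round below 0.06 rad and x of blank_mid in the frame of sled above 0.03 m), for 0.1 s.
At the end, for the whole second after the job is handed in: Stop fully down (within 0.1 rad); thick blank flat on the sled base (centre within 3.5 mm of resting height), long side against the fence (gap at its middle under 2 mm, parallel within 0.02 rad), end against the stop (gap under 2 mm), released, at rest (value of joint flag above 2.69 rad and y of blank_mid in the frame of carriage between 0.09 and 0.099 m and x of blank_mid in the frame of sled above 0.038 m and z of blank_mid in the frame of sled below 0.0445 m and angle between the y axis of blank_mid and the y axis of sled, either way round below 0.02 rad and linear speed of blank below 0.01 m/s); the robot touches nothing.
It fails at once if the stop's carriage is shoved along the fence by more than 2.5 mm (distance of carriage from where it was at the start of the episode above 0.0025 m).
It fails at once if the slim blank is disturbed by more than 15 mm (distance of slim from where it was at the start of the episode above 0.015 m).
It fails at once if the jar, faceplate or bowl blank is disturbed by more than 15 mm (distance of any of wax, faceplate, bowl_blank from where it was at the start of the episode above 0.015 m).
It also fails if it takes over 72 s, if anything falls off the work surface, if the arm or the gripper's body presses on something with over 40 N, if the wrist force passes 120 N, or if a joint passes its speed limit or range.

### The arm

A 6-joint arm with a two-finger parallel gripper is mounted at the origin on the work surface. World frame = base frame: x ahead of the robot, y to its left, z up, the work surface at z = 0. Lengths are in mm, angles in rad, forces in N, time in s.
With the tool pointing down it reaches from about 350 to 875 mm from the base axis. Payload 4.2 kg.
Tool frame: the origin (TCP) lies at the very end of the fingers, on their centre line; the grasp point (between the pads) lies 19 mm behind it; z points along the fingers, y is the line along which they close (so a half turn about z gives the same grasp; the last joint's range is limited). The gripper opens to 85 mm and grips with 20 to 120 N. Pads are 22 mm wide; open, the fingers measure 114 mm over their backs; the gripper's body (76 mm by 85 mm) begins 54 mm behind the grasp point. The pads swing forward as they close: fully open they stand 13 mm farther back than shut.
Start: joints at [-1.076, 0.385, 0.008, 0, -1.194, -0.259], TCP at [146.03, -607.679, 231.312] pointing down, gripper open.
Joint ranges: [-3.14, 3.14], [-1.21, 2.06], [-1.07, 1.41], [-3.16, 2.05], [-2.99, -0.16], [-3.1, 3.1]. Speed limits (rad/s): [2.79, 2.79, 3.14, 3.14, 3.14, 3.14].

### API

Orientations are given as a unit quaternion [x, y, z, w].
In Python, from bench import arm, optics gives the robot as it stands. The module is installed in compiled form; this text tells all that it offers.
- The arm moves only by the tool step_arm, never from a script. Its argument "motion" is a list of rows, each an object with "dr": the turn, a rotation vector about the tool's x, y, z in units of 8 degrees (1.0 is 8 degrees), a list of three; "slide": the shift along the tool's x, y, z in mm, a list of three; "jaw": the finger opening in mm, from 0 to 85.4. A call has exactly 8 rows; each row is the pose to reach, as a shift and turn from the pose commanded when the call began, along the tool's axes at that moment; what a row does not reach only later rows make up. A row lasts 1/8 s, in which the tool goes at most 62.5 mm and 10.7 degrees, less where a joint would pass 70% of its speed; a pose out of reach is approached as far as the arm can. A call with a gripper value outside its range is refused whole. The fingers move at their own pace and stop on an object; the grip force is fixed at half the most. Time passes only in rows, so rows that repeat a pose let the fingers close, or fill a call up. It gives the time, the measured TCP pose, the force, the opening and the grip force at its end, in the units of the state.
- arm.read_state(): the state, without advancing time (a new reading comes with each control period).
- optics.get_image(name): name is "side" or "top"; returns the picture (384x512x3 uint8, blue, green, red); there is no depth.
- optics.camera_info(name): a dict with "camera_matrix" (3x3 intrinsics, pixels), "k1" (the pictures are not rectified: a ray, as slopes to the right and down, at radius r is drawn at 1 + k1 r^2 times it, then the intrinsics apply), "view" (4x4, takes a point from world to camera coordinates). Camera axes: x right, y up, looking along -z (the intrinsics and any distortion apply to the point x, -y, -z); pixel columns grow to the right and rows downward; lengths in mm; the calibration is good to about 2 mm. A picture is of the moment at which its call begins. camera_info takes no time and is no camera call.
- arm.job_done(): hands the job in; it is judged then, once.
The state is a dict: "clock": time; "joints": joint angles; "joint_vel": joint speeds; "joint_efforts": joint torques, N m; "position": TCP position; "ee_rot": TCP orientation; "contact_force": force on the tool from outside, world axes, zero at the start; "wrist_torque": the same for the moment, N m; "gripper_width": finger opening in mm; "grasp_force": force on a finger pad.
Only numpy, scipy, OpenCV 4.12 (cv2) and the standard library are available. Lean on these libraries where they do the work, as an engineer would, in place of code of your own. Each camera call takes 0.05 s, during which the arm holds its last target. There are 200 camera calls.

## Working session

There is one attempt and no reset: what is moved stays moved. The work goes in short steps, Python scripts to look and compute and a tool call to move; the robot and the scene stay as the last step left them, time stands still between calls to the robot, and variables do not carry over. Pictures are saved under pics/ and viewed, at most 10 in all, crops included, and the job is handed in when it is done.

Besides the shell and the picture viewer there is one more tool, called after "Emit:" as name(argument=value, ...) on one line, values as JSON. step_arm: Moves the arm, as the interface text tells. Its arguments: {"type":"object","properties":{"motion":{"type":"array","items":{"type":"object","properties":{"dr":{"type":"array","items":{"type":"number"}},"slide":{"type":"array","items":{"type":"number"}},"jaw":{"type":"number"}}}}},"required":["motion"]}

```bash
mkdir -p pics; python3 - <<'E'
from bench import arm, optics
import cv2,numpy as np
for n in("top","side"):
    im=optics.get_image(n); cv2.imwrite(f"pics/{n}0.png",im); cv2.imwrite(f"pics/{n}0b.png",cv2.resize(im,(800,600),interpolation=cv2.INTER_CUBIC))
    i=optics.camera_info(n); print(n,np.round(i["camera_matrix"],1).tolist(),i["k1"],np.round(i["view"],3).tolist())
s=arm.read_state(); print(s["clock"],s["position"],s["ee_rot"],s["gripper_width"])
E
```

```text
top [[374.6, 0.0, 249.7], [0.0, 374.6, 183.7], [0.0, 0.0, 1.0]] -0.056399598183898454 [[-0.018, -1.0, -0.014, 78.04], [0.987, -0.02, 0.159, -500.972], [-0.159, -0.011, 0.987, -1398.605], [0.0, 0.0, 0.0, 1.0]]
side [[441.9, 0.0, 247.0], [0.0, 441.9, 194.8], [0.0, 0.0, 1.0]] -0.12224537210167782 [[0.877, -0.48, -0.019, -409.826], [0.301, 0.518, 0.801, -273.827], [-0.374, -0.708, 0.599, -1539.686], [0.0, 0.0, 0.0, 1.0]]
0.1 [ 145.88940368 -607.17667428  230.30936971] [-1.17539242e-01  9.93067723e-01  9.96094804e-04 -1.76095454e-04] 85.56998556277978
```

View pics/top0b.png

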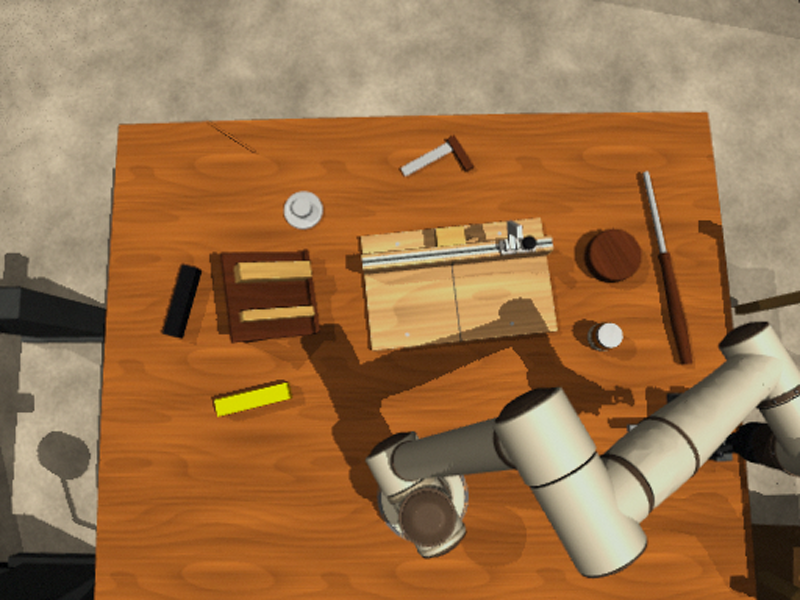

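View pics/side0b.png

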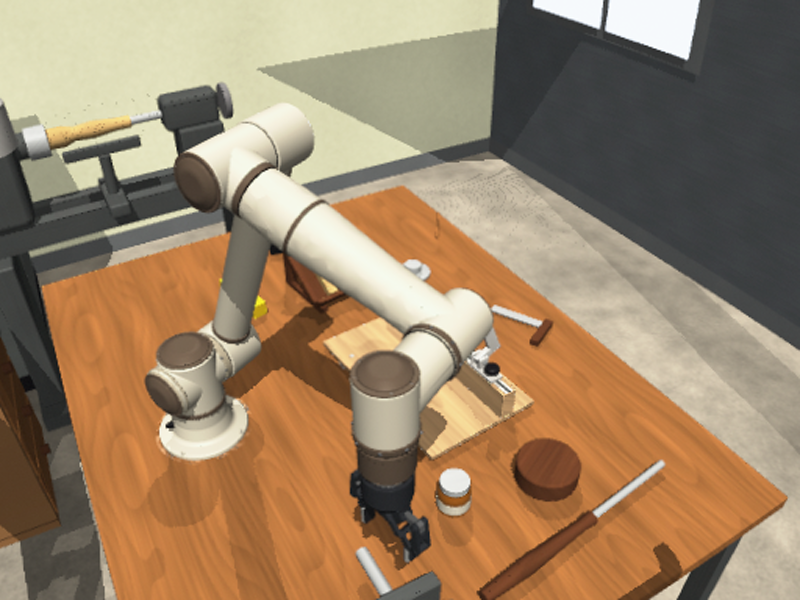

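```bash
cat > h.py <<'E'
import numpy as np, cv2
from bench import arm, optics
from scipy.spatial.transform import Rotation as R
def setup(n):
    i=optics.camera_info(n); return np.array(i["camera_matrix"]),i["k1"],np.array(i["view"])
def pix(n,P):
    K,k,V=setup(n); c=np.atleast_2d(P)@V[:3,:3].T+V[:3,3]
    p=np.c_[c[:,0],-c[:,1]]/-c[:,2:]; p=p*(1+k*(p**2).sum(1,keepdims=True))
    return p*[K[0,0],K[1,1]]+[K[0,2],K[1,2]]
def at_z(n,uv,z):
    K,k,V=setup(n); uv=np.atleast_2d(np.array(uv,float)); 
    s=cv2.undistortPoints(uv[:,None],K,np.array([k,0,0,0,0.]))[:,0]
    d=np.c_[s[:,0],-s[:,1],-np.ones(len(s))]@V[:3,:3]; o=-V[:3,:3].T@V[:3,3]
    return o+d*((z-o[2])/d[:,2])[:,None]
def crop(n,x0,y0,w,h,f,name):
    im=optics.get_image(n); c=cv2.resize(im[y0:y0+h,x0:x0+w],None,fx=f,fy=f,interpolation=cv2.INTER_CUBIC); cv2.imwrite("pics/"+name,c)
E
python3 - <<'E'
import cv2
im=cv2.imread("pics/top0.png")
for nm,x,y,w,h,f in(("sled",220,130,145,100,5),("rack",130,150,85,75,8)):
    cv2.imwrite(f"pics/{nm}.png",cv2.resize(im[y:y+h,x:x+w],None,fx=f,fy=f,interpolation=cv2.INTER_CUBIC))
E
```

```text
(no output)
```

View pics/sled.png

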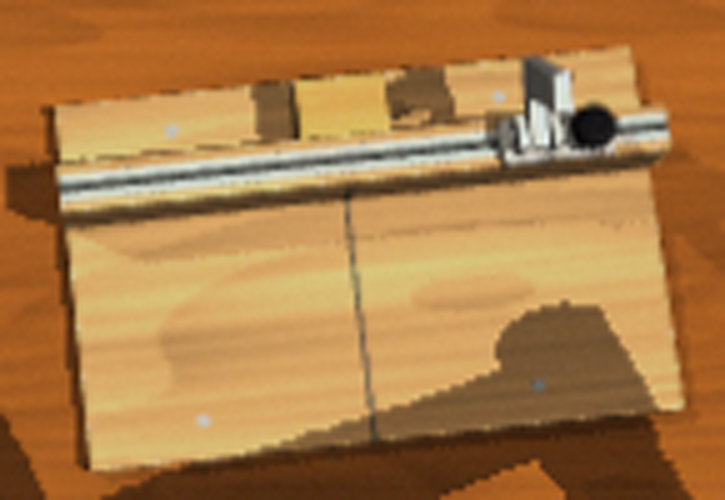

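View pics/rack.png

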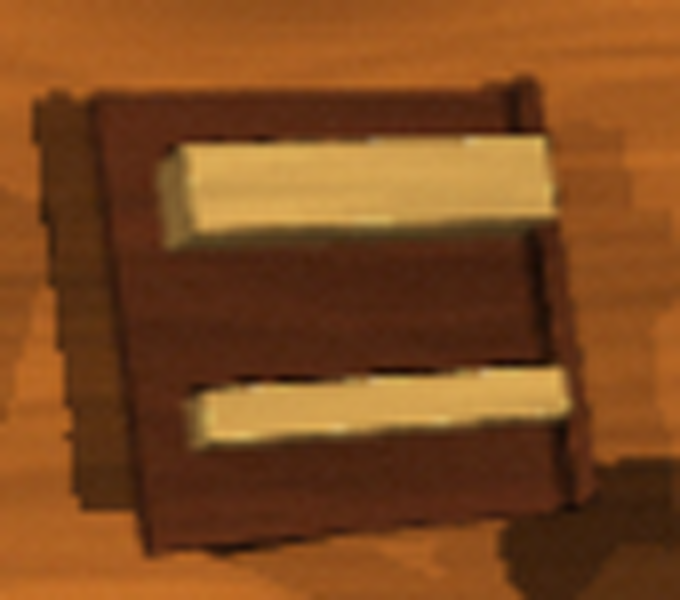

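```bash
cat > fit.py <<'E'
from h import *
from scipy.optimize import least_squares
def w(p,L):
    x,y,a=p; L=np.asarray(L,float); c,s=np.cos(a),np.sin(a)
    return np.c_[x+c*L[:,0]-s*L[:,1], y+s*L[:,0]+c*L[:,1], L[:,2]]
def fit(n,L,uv,p0):
    r=least_squares(lambda p:((pix(n,w(p,L))-uv).ravel()),p0,x_scale=[10,10,.1]); return r.x, r.fun.reshape(-1,2)
if __name__=="__main__":
    np.set_printoptions(precision=3,suppress=True)
    uv=np.array([[90,470],[684,408],[50,105],[630,45],[375,440],[347,192]])/5+[220,130]
    L=[[-130,230,21],[-130,-230,21],[160,230,21],[160,-230,21],[-130,10,21],[60,10,21]]
    S,res=fit("top",L,uv,[500,0,0]); print("sled",S,res.ravel())
    for yc in(-160,-140,-120,-100,-80):
        print(yc,((pix("top",w(S,[[101,yc-7,215],[101,yc+7,215],[134,yc-7,125],[134,yc+7,125],[78,yc,91],[78,yc,115],[50,yc,125]]))-[220,130])*5).round().tolist())
    c,s=np.cos(np.radians(35)),np.sin(np.radians(35))
    def bl(wd,h,z0=32): return [[x,t*c-h*s,z0+t*s+h*c] for x,t in((wd/2,180),(wd/2,0),(-wd/2,0),(-wd/2,180))]
    for nm,wd,uv in(("thick",40,[[185,145],[547,137],[553,213],[195,235]]),("slim",24,[[205,388],[568,368],[572,410],[213,440]])):
        print(nm,*fit("top",bl(wd,wd),np.array(uv)/8+[130,150],[500,300,0]))
    Lr=[[105,210*c,32+210*s],[-105,210*c,32+210*s],[105,-20*s,32+20*c],[-105,-20*s,32+20*c]]
    print("rack",*fit("top",Lr,np.array([[95,95],[150,550],[515,85],[570,505]])/8+[130,150],[500,300,0]))
    for nm,u,v,z,in (("wax",608,335,75),("bowl",613,255,50),("fp",303,208,34)): print(nm,at_z("top",[u*.64,v*.64],z))
E
python3 fit.py
```

```text
sled [ 499.65  -101.358    0.086] [-0.063 -0.092 -0.081 -0.38   0.707 -0.293 -0.141 -0.234 -0.038 -0.127
 -0.376  1.158]
-160 [[619.0, 57.0], [599.0, 60.0], [584.0, 47.0], [565.0, 49.0], [575.0, 133.0], [582.0, 125.0], [591.0, 159.0]]
-140 [[590.0, 60.0], [570.0, 62.0], [557.0, 50.0], [538.0, 52.0], [549.0, 135.0], [555.0, 128.0], [564.0, 162.0]]
-120 [[561.0, 63.0], [541.0, 65.0], [530.0, 53.0], [511.0, 55.0], [523.0, 138.0], [529.0, 131.0], [536.0, 165.0]]
-100 [[532.0, 66.0], [512.0, 68.0], [503.0, 56.0], [484.0, 57.0], [496.0, 141.0], [502.0, 133.0], [509.0, 168.0]]
-80 [[503.0, 69.0], [483.0, 71.0], [476.0, 58.0], [457.0, 60.0], [470.0, 144.0], [475.0, 136.0], [482.0, 170.0]]
thick [544.294 283.572   0.158] [[-0.257  0.111]
 [-0.288 -0.276]
 [ 0.569  0.375]
 [-0.008 -0.21 ]]
slim [445.061 266.795   0.142] [[ 0.012 -0.077]
 [-0.105 -0.485]
 [ 0.275  0.459]
 [-0.172  0.096]]
rack [493.134 273.761   0.141] [[-1.123 -0.247]
 [-1.376  0.5  ]
 [ 1.029 -0.694]
 [ 1.624  0.315]]
wax [[ 371.015 -447.222   75.   ]]
bowl [[ 569.968 -483.894   50.   ]]
fp [[711.036 286.056  34.   ]]
```

```bash
cat > mv.py <<'E'
from h import *
S=[499.65,-101.36,0.086]; YC=-128.
def sled(x,y,z):
    a=S[2]; return np.array([S[0]+np.cos(a)*x-np.sin(a)*y,S[1]+np.sin(a)*x+np.cos(a)*y,z])
def insled(p):
    a=S[2]; d=np.array(p)[:2]-S[:2]; return np.array([np.cos(a)*d[0]+np.sin(a)*d[1],-np.sin(a)*d[0]+np.cos(a)*d[1],p[2]])
def down(a): return R.from_matrix(np.array([[-np.cos(a),-np.sin(a),0],[-np.sin(a),np.cos(a),0],[0,0,-1]]))
def state():
    s=arm.read_state(); q=R.from_quat(s["ee_rot"])
    print("t",round(s["clock"],2),"pos",np.round(s["position"],1),"sled",np.round(insled(s["position"]),1),"F",np.round(s["contact_force"],1),"w",round(s["gripper_width"],1),"g",np.round(s["grasp_force"],1))
    return np.array(s["position"]),q
def rel(wps,start=None):
    "wps: list of (pos,Rotation); slide/dr from start (measured pose if None)"
    p,q=start or state()
    for t,r in wps:
        print("slide",np.round(q.inv().apply(t-p),1).tolist(),"dr",np.round((q.inv()*r).as_rotvec()/np.radians(8),2).tolist())
E
python3 - <<'E'
from mv import *
D=down(S[2])
w=[(sled(148,YC,300),D),(sled(148,YC,172),D)]
rel(w)
print("next, from there")
def arc(f,t=40,h=11):
    f=np.radians(f); b=np.array([-56,-t]); g=f-np.radians(160); c=np.array([np.cos(g)*b[0]-np.sin(g)*b[1],np.sin(g)*b[0]+np.cos(g)*b[1]])
    n=np.pi+g; return sled(78+c[0]+h*np.clip(np.cos(n)/.25,-1,1),YC,115+c[1])
rel([(arc(f),D) for f in(0,15,30,45,60,75,90,100,110,120,130,140,145,150,155,160)],w[1])
E
```

```text
t 0.1 pos [ 145.9 -607.2  230.3] sled [-395.9 -473.6  230.3] F [ 0.4  0.3 -0.1] w 85.6 g 0.0
slide [-589.3, 260.8, -69.2] dr [0.01, -0.0, 1.07]
slide [-589.3, 260.5, 58.8] dr [0.01, -0.0, 1.07]
next, from there
slide [20.1, 0.0, 0.3] dr [0.0, 0.0, 0.0]
slide [36.1, 0.0, -7.9] dr [0.0, 0.0, 0.0]
slide [53.6, 0.0, -11.6] dr [0.0, 0.0, 0.0]
slide [71.6, 0.0, -10.7] dr [0.0, 0.0, 0.0]
slide [92.0, 0.0, -5.1] dr [0.0, 0.0, 0.0]
slide [118.6, 0.0, 4.7] dr [0.0, 0.0, 0.0]
slide [137.7, 0.0, 18.1] dr [0.0, 0.0, 0.0]
slide [143.6, 0.0, 28.5] dr [0.0, 0.0, 0.0]
slide [147.6, 0.0, 39.8] dr [0.0, 0.0, 0.0]
slide [149.6, 0.0, 51.6] dr [0.0, 0.0, 0.0]
slide [149.5, 0.0, 63.6] dr [0.0, 0.0, 0.0]
slide [147.3, 0.0, 75.4] dr [0.0, 0.0, 0.0]
slide [145.4, 0.0, 81.1] dr [0.0, 0.0, 0.0]
slide [143.1, 0.0, 86.7] dr [0.0, 0.0, 0.0]
slide [140.3, 0.0, 92.0] dr [0.0, 0.0, 0.0]
slide [137.0, 0.0, 97.0] dr [0.0, 0.0, 0.0]
```

Emit:
step_arm(motion=[{"slide":[-40,15,-45],"dr":[0,0,0.3],"jaw":0},{"slide":[-90,40,-70],"dr":[0,0,0.6],"jaw":0},{"slide":[-145,65,-70],"dr":[0,0,1.07],"jaw":0},{"slide":[-200,90,-70],"dr":[0,0,1.07],"jaw":0},{"slide":[-255,115,-70],"dr":[0,0,1.07],"jaw":0},{"slide":[-310,140,-70],"dr":[0,0,1.07],"jaw":0},{"slide":[-365,165,-70],"dr":[0,0,1.07],"jaw":0},{"slide":[-420,190,-70],"dr":[0,0,1.07],"jaw":0}])

```text
clock: 1.1
position: [511.2, -323.2, 301.0]
ee_rot: [-0.043, 0.999, 0.0, -0.0]
contact_force: [-0.8, 0.2, 0.3]
gripper_width: 0.1
grasp_force: 0.0
```

```bash
python3 - <<'E'
from mv import *
D=down(S[2])
rel([(sled(148,YC,300),D),(sled(148,YC,172),D)])
E
```

```text
t 1.1 pos [ 511.2 -323.2  301. ] sled [  -7.6 -222.   301. ] F [-0.8  0.2  0.3] w 0.1 g 0.0
slide [-155.6, 93.9, 0.9] dr [0.0, -0.0, 0.0]
slide [-155.7, 93.9, 128.9] dr [0.0, -0.0, 0.0]
```

Emit:
step_arm(motion=[{"slide":[-50,30,0],"dr":[0,0,0],"jaw":0},{"slide":[-100,60,0],"dr":[0,0,0],"jaw":0},{"slide":[-155,94,0],"dr":[0,0,0],"jaw":0},{"slide":[-156,94,0],"dr":[0,0,0],"jaw":0},{"slide":[-156,94,40],"dr":[0,0,0],"jaw":0},{"slide":[-156,94,80],"dr":[0,0,0],"jaw":0},{"slide":[-156,94,120],"dr":[0,0,0],"jaw":0},{"slide":[-156,94,129],"dr":[0,0,0],"jaw":0}])

```text
clock: 2.1
position: [655.0, -217.9, 168.8]
ee_rot: [-0.043, 0.999, 0.001, -0.003]
contact_force: [-0.3, 0.8, 0.3]
gripper_width: -0.3
grasp_force: 0.0
```

```bash
python3 - <<'E'
from mv import *
state(); crop("side",270,180,90,75,8,"s1.png")
E
```

```text
t 2.1 pos [ 655.  -217.9  168.8] sled [ 144.7 -129.4  168.8] F [-0.3  0.8  0.3] w -0.3 g 0.0
```

View pics/s1.png

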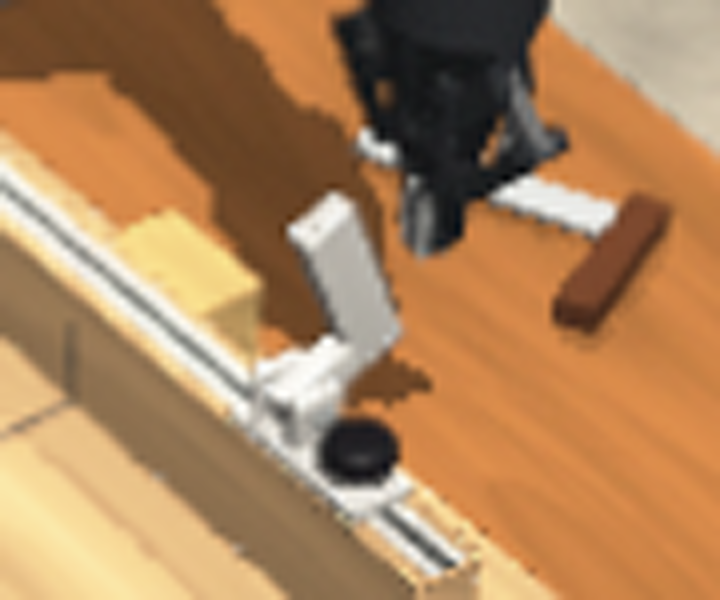

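```bash
python3 - <<'E'
from mv import *
for yc in(-136,-128,-120): print(yc,((pix("side",[sled(101,yc-7,215),sled(134,yc-7,125)])-[270,180])*8).round().tolist())
print("fence end",((pix("side",[sled(60,-230,91),sled(96,-230,91)])-[270,180])*8).round().tolist())
E
```

```text
-136 [[380.0, 212.0], [421.0, 346.0]]
-128 [[368.0, 202.0], [409.0, 337.0]]
-120 [[355.0, 193.0], [397.0, 327.0]]
fence end [[419.0, 584.0], [483.0, 550.0]]
```

Emit:
step_arm(motion=[{"slide":[10,2,0],"dr":[0,0,0],"jaw":0},{"slide":[20,3,0],"dr":[0,0,0],"jaw":0},{"slide":[36,3,-8],"dr":[0,0,0],"jaw":0},{"slide":[54,3,-11],"dr":[0,0,0],"jaw":0},{"slide":[72,3,-10],"dr":[0,0,0],"jaw":0},{"slide":[92,3,-5],"dr":[0,0,0],"jaw":0},{"slide":[118,3,5],"dr":[0,0,0],"jaw":0},{"slide":[118,3,5],"dr":[0,0,0],"jaw":0}])

```text
clock: 3.15
position: [537.3, -225.1, 168.6]
ee_rot: [-0.043, 0.999, 0.0, 0.0]
contact_force: [-0.1, 0.1, -0.3]
gripper_width: -0.3
grasp_force: 0.0
```

```bash
python3 - <<'E'
from mv import *
state(); crop("side",270,180,90,75,8,"s2.png")
E
```

```text
t 3.15 pos [ 537.3 -225.1  168.6] sled [  26.9 -126.5  168.6] F [-0.1  0.1 -0.3] w -0.3 g 0.0
```

View pics/s2.png

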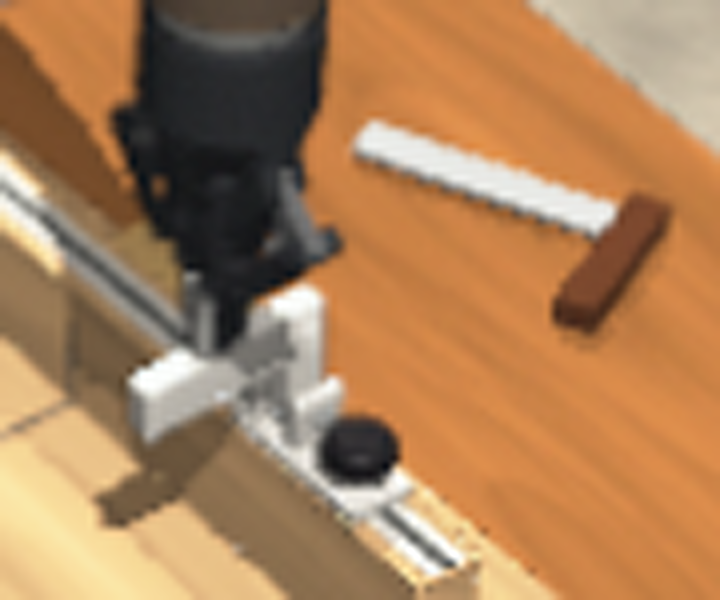

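Emit:
step_arm(motion=[{"slide":[19,0,13],"dr":[0,0,0],"jaw":0},{"slide":[25,0,23],"dr":[0,0,0],"jaw":0},{"slide":[29,0,35],"dr":[0,0,0],"jaw":0},{"slide":[31,0,47],"dr":[0,0,0],"jaw":0},{"slide":[31,0,59],"dr":[0,0,0],"jaw":0},{"slide":[29,0,70],"dr":[0,0,0],"jaw":0},{"slide":[25,0,82],"dr":[0,0,0],"jaw":0},{"slide":[21,0,88],"dr":[0,0,0],"jaw":0}])

```text
clock: 4.2
position: [517.3, -226.6, 77.5]
ee_rot: [-0.043, 0.999, 0.0, -0.002]
contact_force: [-4.5, -3.9, -2.4]
gripper_width: 0.2
grasp_force: 2.6
```

Emit:
step_arm(motion=[{"slide":[-1,0,2],"dr":[0,0,0],"jaw":0},{"slide":[-2,0,4],"dr":[0,0,0],"jaw":0},{"slide":[-2.5,0,4],"dr":[0,0,0],"jaw":0},{"slide":[-3,0,4],"dr":[0,0,0],"jaw":0},{"slide":[-3,0,4],"dr":[0,0,0],"jaw":0},{"slide":[-3,0,4],"dr":[0,0,0],"jaw":0},{"slide":[-3,0,4],"dr":[0,0,0],"jaw":0},{"slide":[-3,0,4],"dr":[0,0,0],"jaw":0}])

```text
clock: 5.2
position: [519.0, -226.2, 74.3]
ee_rot: [-0.043, 0.999, 0.001, -0.003]
contact_force: [-7.5, -3.2, -1.3]
gripper_width: -0.3
grasp_force: 0.0
```

```bash
python3 - <<'E'
from mv import *
state(); crop("side",270,180,90,75,8,"s3.png")
E
```

```text
t 5.2 pos [ 519.  -226.2   74.3] sled [   8.6 -126.    74.3] F [-7.5 -3.2 -1.3] w -0.3 g 0.0
```

View pics/s3.png

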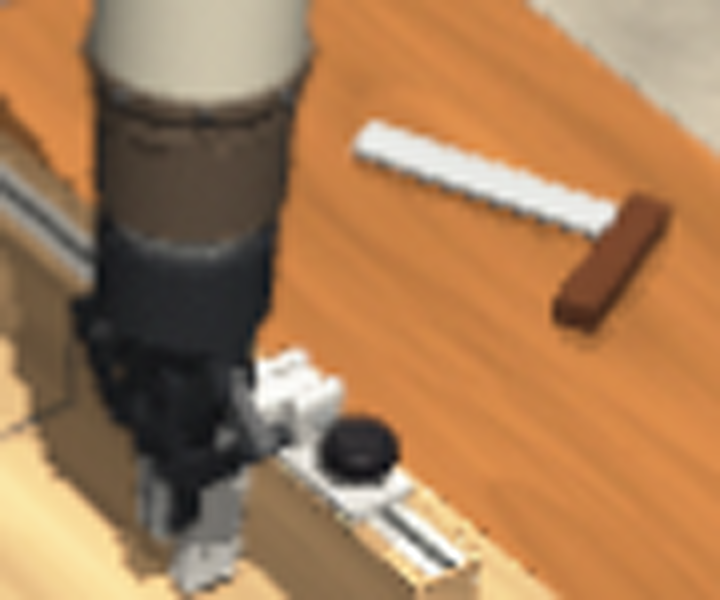

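Emit:
step_arm(motion=[{"slide":[-1,0,0],"dr":[0,0,0],"jaw":0},{"slide":[-2,0,0],"dr":[0,0,0],"jaw":0},{"slide":[-3,0,0],"dr":[0,0,0],"jaw":0},{"slide":[-3,0,0],"dr":[0,0,0],"jaw":0},{"slide":[-3,0,0],"dr":[0,0,0],"jaw":0},{"slide":[-3,0,0],"dr":[0,0,0],"jaw":0},{"slide":[-3,0,0],"dr":[0,0,0],"jaw":0},{"slide":[-3,0,0],"dr":[0,0,0],"jaw":0}])

```text
clock: 6.25
position: [518.9, -226.1, 73.8]
ee_rot: [-0.042, 0.999, 0.001, -0.006]
contact_force: [-13.1, -2.7, 1.8]
gripper_width: -0.1
grasp_force: 0.0
```

```bash
cat >> mv.py <<'E'
def rackR(yaw,sgn,tilt=np.radians(35)):
    c,s=np.cos(tilt),np.sin(tilt); Rz=R.from_euler("z",yaw).as_matrix()
    z=-Rz@np.array([0,-s,c]); y=sgn*Rz@np.array([1,0,0]); x=np.cross(y,z); return R.from_matrix(np.c_[x,y,z])
YB=0.152
def blk(s,n,yaw=YB):  # along slope s from low end, height n over board, thick blank mid-line
    c,q=np.cos(np.radians(35)),np.sin(np.radians(35)); l=s*c-n*q
    return np.array([544.3-np.sin(yaw)*l,283.6+np.cos(yaw)*l,32+s*q+n*c])
E
python3 - <<'E'
from mv import *
print(np.round(arm.read_state()["joints"],2))
p,q=state()
for sg in(1,-1):
    print(sg); rel([(blk(90,150),rackR(YB,sg)),(blk(90,4),rackR(YB,sg))],(p,q))
print(blk(90,150),blk(90,4))
E
```

```text
[-0.12  0.45 -0.33 -0.   -0.8  -1.36]
t 6.25 pos [ 518.9 -226.1   73.8] sled [   8.5 -125.9   73.8] F [-13.1  -2.7   1.8] w -0.1 g 0.0
1
slide [-67.5, 493.8, -131.9] dr [-3.32, 3.43, 10.38]
slide [-63.2, 577.0, -12.0] dr [-3.32, 3.43, 10.38]
-1
slide [-67.5, 493.8, -131.9] dr [-3.49, -3.38, -11.36]
slide [-63.2, 577.0, -12.0] dr [-3.49, -3.38, -11.36]
[546.16434442 271.42918214 206.49468591] [533.48449395 354.20581353  86.89848745]
```

Emit:
step_arm(motion=[{"slide":[25,0,0],"dr":[0,0,0],"jaw":0},{"slide":[50,0,0],"dr":[0,0,0],"jaw":0},{"slide":[60,0,-40],"dr":[0,0,0],"jaw":0},{"slide":[60,20,-90],"dr":[0,0,0],"jaw":40},{"slide":[60,60,-140],"dr":[0,0,0],"jaw":85},{"slide":[60,110,-180],"dr":[0,0,0],"jaw":85},{"slide":[60,170,-200],"dr":[0,0,0],"jaw":85},{"slide":[60,230,-200],"dr":[0,0,0],"jaw":85}])

```text
clock: 7.25
position: [447.6, -0.1, 278.9]
ee_rot: [-0.043, 0.999, 0.002, 0.006]
contact_force: [0.7, 0.9, -0.8]
gripper_width: 85.1
grasp_force: 0.0
```

```bash
python3 - <<'E'
from mv import *
print(np.round(arm.read_state()["joints"],2))
p,q=state()
for sg in(1,-1):
    print(sg); rel([(blk(90,150),rackR(YB,sg)),(blk(90,4),rackR(YB,sg))],(p,q))
# flag check image
print(((pix("side",[sled(22,-132,29),sled(50,-132,29),sled(22,-132,125)])-[250,170])*8).round().tolist())
crop("side",250,170,90,75,8,"s4.png")
E
```

```text
[ 0.37  0.04 -0.32  0.   -1.2  -1.85]
t 7.25 pos [ 4.476e+02 -1.000e-01  2.789e+02] sled [-43.1 105.3 278.9] F [ 0.7  0.9 -0.8] w 85.1 g 0.0
1
slide [-120.8, 261.8, 74.6] dr [-3.21, 3.56, 10.45]
slide [-113.9, 345.0, 194.4] dr [-3.21, 3.56, 10.45]
-1
slide [-120.8, 261.8, 74.6] dr [-3.62, -3.26, -11.29]
slide [-113.9, 345.0, 194.4] dr [-3.62, -3.26, -11.29]
[[355.0, 673.0], [404.0, 647.0], [366.0, 511.0]]
```

View pics/s4.png

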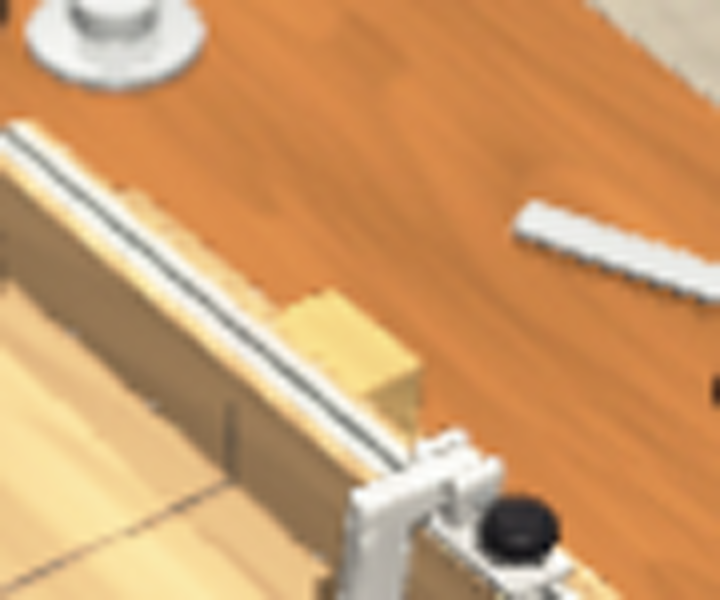

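Emit:
step_arm(motion=[{"slide":[-12,25,0],"dr":[-0.36,-0.33,-1.13],"jaw":85},{"slide":[-25,50,0],"dr":[-0.72,-0.65,-2.26],"jaw":85},{"slide":[-40,80,0],"dr":[-1.09,-0.98,-3.39],"jaw":85},{"slide":[-60,110,0],"dr":[-1.45,-1.3,-4.52],"jaw":85},{"slide":[-80,140,0],"dr":[-1.81,-1.63,-5.65],"jaw":85},{"slide":[-100,180,10],"dr":[-2.17,-1.96,-6.77],"jaw":85},{"slide":[-120,220,20],"dr":[-2.53,-2.28,-7.9],"jaw":85},{"slide":[-121,262,30],"dr":[-2.9,-2.61,-9.03],"jaw":85}])

```text
clock: 8.3
position: [545.5, 270.8, 246.1]
ee_rot: [-0.617, 0.745, 0.194, 0.163]
contact_force: [0.1, -0.4, -0.2]
gripper_width: 85.1
grasp_force: 0.0
```

```bash
python3 - <<'E'
from mv import *
print(np.round(arm.read_state()["joints"],2))
rel([(blk(90,130),rackR(YB,-1)),(blk(90,70),rackR(YB,-1))])
E
```

```text
[ 0.48  0.29 -0.01 -0.51 -1.08 -0.47]
t 8.3 pos [545.5 270.8 246.1] sled [ 77.6 366.9 246.1] F [ 0.1 -0.4 -0.2] w 85.1 g 0.0
slide [17.0, -1.9, 54.7] dr [-0.68, -0.65, -2.26]
slide [12.6, 4.5, 114.2] dr [-0.68, -0.65, -2.26]
```

Finish the turn above the blank, then look.

Emit:
step_arm(motion=[{"slide":[5,0,10],"dr":[-0.34,-0.32,-1.13],"jaw":85},{"slide":[10,0,20],"dr":[-0.68,-0.65,-2.26],"jaw":85},{"slide":[15,-1,35],"dr":[-0.68,-0.65,-2.26],"jaw":85},{"slide":[17,-2,50],"dr":[-0.68,-0.65,-2.26],"jaw":85},{"slide":[17,-2,55],"dr":[-0.68,-0.65,-2.26],"jaw":85},{"slide":[15,2,75],"dr":[-0.68,-0.65,-2.26],"jaw":85},{"slide":[14,3,80],"dr":[-0.68,-0.65,-2.26],"jaw":85},{"slide":[14,3,80],"dr":[-0.68,-0.65,-2.26],"jaw":85}])

```text
clock: 9.3
position: [537.0, 296.3, 168.7]
ee_rot: [0.722, -0.623, -0.229, -0.192]
contact_force: [-0.4, -0.8, 0.2]
gripper_width: 85.0
grasp_force: 0.0
```

```bash
python3 - <<'E'
from mv import *
print(np.round(arm.read_state()["joints"],2))
rel([(blk(90,70),rackR(YB,-1)),(blk(90,4),rackR(YB,-1))])
crop("top",130,140,95,75,8,"r2.png")
E
```

```text
[ 0.44  0.41 -0.02 -0.68 -1.06  0.02]
t 9.3 pos [537.  296.3 168.7] sled [ 71.4 392.9 168.7] F [-0.4 -0.8  0.2] w 85.0 g 0.0
slide [-0.6, -5.4, 34.2] dr [0.03, -0.02, -0.05]
slide [-0.8, -5.7, 100.2] dr [0.03, -0.02, -0.05]
```

View pics/r2.png

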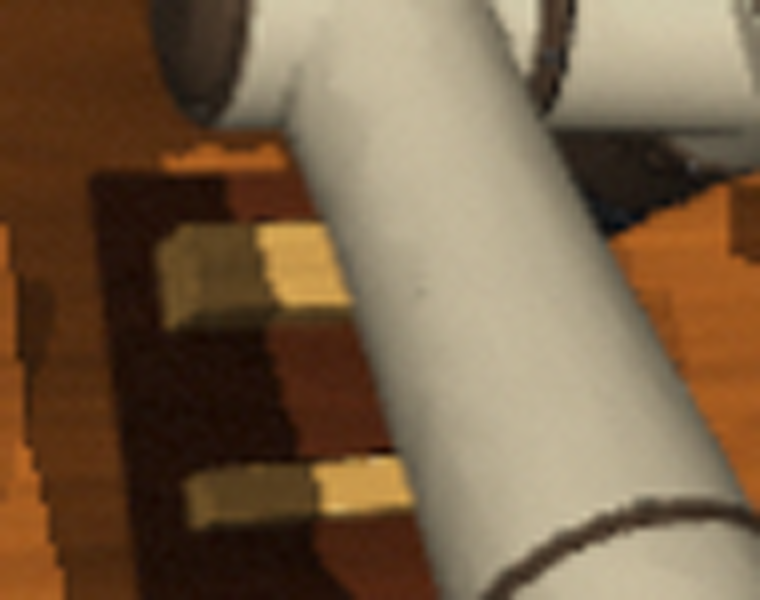

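Emit:
step_arm(motion=[{"slide":[0,-5,10],"dr":[0,0,0],"jaw":85},{"slide":[0,-5.5,30],"dr":[0,0,0],"jaw":85},{"slide":[0,-5.5,50],"dr":[0,0,0],"jaw":85},{"slide":[0,-5.5,65],"dr":[0,0,0],"jaw":85},{"slide":[0,-5.5,78],"dr":[0,0,0],"jaw":85},{"slide":[0,-5.5,88],"dr":[0,0,0],"jaw":85},{"slide":[0,-5.5,93],"dr":[0,0,0],"jaw":85},{"slide":[0,-5.5,97],"dr":[0,0,0],"jaw":85}])

```text
clock: 10.35
position: [534.3, 351.5, 89.5]
ee_rot: [0.722, -0.624, -0.229, -0.193]
contact_force: [-0.2, -0.6, -0.2]
gripper_width: 85.1
grasp_force: 0.0
```

```bash
python3 - <<'E'
from mv import *
rel([(blk(90,4),rackR(YB,-1))])
E
```

```text
t 10.35 pos [534.3 351.5  89.5] sled [ 73.4 448.2  89.5] F [-0.2 -0.6 -0.2] w 85.1 g 0.0
slide [-0.8, 0.3, 3.7] dr [0.02, -0.02, -0.05]
```

Close.

Emit:
step_arm(motion=[{"slide":[0,0,1],"dr":[0,0,0],"jaw":60},{"slide":[0,0,1],"dr":[0,0,0],"jaw":50},{"slide":[0,0,1],"dr":[0,0,0],"jaw":44},{"slide":[0,0,1],"dr":[0,0,0],"jaw":36},{"slide":[0,0,1],"dr":[0,0,0],"jaw":30},{"slide":[0,0,1],"dr":[0,0,0],"jaw":30},{"slide":[0,0,1],"dr":[0,0,0],"jaw":30},{"slide":[0,0,1],"dr":[0,0,0],"jaw":30}])

```text
clock: 11.35
position: [534.7, 351.8, 89.3]
ee_rot: [0.722, -0.624, -0.229, -0.194]
contact_force: [1.2, -3.2, 5.3]
gripper_width: 39.4
grasp_force: 61.3
```

Emit:
step_arm(motion=[{"slide":[0,0,-10],"dr":[0,0,0],"jaw":30},{"slide":[0,0,-30],"dr":[0,0,0],"jaw":30},{"slide":[0,0,-55],"dr":[0,0,0],"jaw":30},{"slide":[0,0,-85],"dr":[0,0,0],"jaw":30},{"slide":[0,0,-115],"dr":[0,0,0],"jaw":30},{"slide":[0,0,-140],"dr":[0,0,0],"jaw":30},{"slide":[0,0,-155],"dr":[0,0,0],"jaw":30},{"slide":[0,0,-160],"dr":[0,0,0],"jaw":30}])

```text
clock: 12.35
position: [548.4, 260.8, 220.6]
ee_rot: [0.722, -0.624, -0.229, -0.193]
contact_force: [0.1, 0.0, -2.1]
gripper_width: 39.0
grasp_force: 60.8
```

```bash
sed -i 's/^S=.*/S=[499.65,-101.36,0.086]; YC=-125./' mv.py; python3 - <<'E'
from mv import *
D=down(S[2]+np.pi/2)
rel([(sled(12,0,180),D),(sled(12,-10,80),D)])
E
```

```text
t 12.35 pos [548.4 260.8 220.6] sled [ 79.7 356.7 220.6] F [ 0.1  0.  -2.1] w 39.0 g 60.8
slide [312.3, 89.3, -167.2] dr [0.18, 4.35, 0.41]
slide [377.6, 89.2, -90.8] dr [0.18, 4.35, 0.41]
```

Emit:
step_arm(motion=[{"slide":[20,5,-25],"dr":[0.02,0.5,0.05],"jaw":30},{"slide":[55,15,-50],"dr":[0.04,1.1,0.1],"jaw":30},{"slide":[100,28,-75],"dr":[0.08,1.8,0.17],"jaw":30},{"slide":[150,42,-100],"dr":[0.1,2.5,0.24],"jaw":30},{"slide":[200,56,-125],"dr":[0.13,3.2,0.3],"jaw":30},{"slide":[250,70,-150],"dr":[0.16,3.9,0.37],"jaw":30},{"slide":[290,82,-163],"dr":[0.18,4.35,0.41],"jaw":30},{"slide":[312,89,-167],"dr":[0.18,4.35,0.41],"jaw":30}])

```text
clock: 13.35
position: [510.2, -99.9, 177.6]
ee_rot: [0.737, -0.676, -0.002, 0.001]
contact_force: [0.9, 0.3, -1.5]
gripper_width: 39.1
grasp_force: 60.8
```

```bash
python3 - <<'E'
from mv import *
D=down(S[2]+np.pi/2)
rel([(sled(12,-8,80),D),(sled(12,-8,32),D)])
E
```

```text
t 13.35 pos [510.2 -99.9 177.6] sled [ 10.6   0.6 177.6] F [ 0.9  0.3 -1.5] w 39.1 g 60.8
slide [8.6, -1.8, 97.6] dr [0.03, 0.0, 0.01]
slide [8.6, -2.0, 145.6] dr [0.03, 0.0, 0.01]
```

Emit:
step_arm(motion=[{"slide":[4,0,15],"dr":[0.03,0,0],"jaw":30},{"slide":[8,-1,40],"dr":[0.03,0,0],"jaw":30},{"slide":[8,-1,65],"dr":[0.03,0,0],"jaw":30},{"slide":[8,-1,90],"dr":[0.03,0,0],"jaw":30},{"slide":[8,-1,110],"dr":[0.03,0,0],"jaw":30},{"slide":[8,-1,125],"dr":[0.03,0,0],"jaw":30},{"slide":[8,-1,134],"dr":[0.03,0,0],"jaw":30},{"slide":[8,-1,138],"dr":[0.03,0,0],"jaw":30}])

```text
clock: 14.35
position: [513.8, -107.1, 43.7]
ee_rot: [0.738, -0.675, 0.001, -0.001]
contact_force: [-16.8, 4.3, 34.6]
gripper_width: 39.2
grasp_force: 74.2
```

Emit:
step_arm(motion=[{"slide":[0,0,2],"dr":[0,0,0],"jaw":30},{"slide":[0,0,4],"dr":[0,0,0],"jaw":30},{"slide":[0,0,6],"dr":[0,0,0],"jaw":30},{"slide":[0,0,7],"dr":[0,0,0],"jaw":30},{"slide":[0,0,7],"dr":[0,0,0],"jaw":30},{"slide":[0,0,7],"dr":[0,0,0],"jaw":30},{"slide":[0,0,7],"dr":[0,0,0],"jaw":30},{"slide":[0,0,7],"dr":[0,0,0],"jaw":30}])

```text
clock: 15.35
position: [514.2, -107.2, 43.1]
ee_rot: [0.738, -0.674, 0.004, -0.003]
contact_force: [-28.3, 4.9, 54.0]
gripper_width: 39.3
grasp_force: 82.1
```

Emit:
step_arm(motion=[{"slide":[0,0,-8],"dr":[0,0,0],"jaw":30},{"slide":[0,0,-18],"dr":[0,0,0],"jaw":30},{"slide":[0,0,-28],"dr":[0,0,0],"jaw":30},{"slide":[0,10,-32],"dr":[0,0,0],"jaw":30},{"slide":[0,20,-32],"dr":[0,0,0],"jaw":30},{"slide":[0,30,-32],"dr":[0,0,0],"jaw":30},{"slide":[0,35,-32],"dr":[0,0,0],"jaw":30},{"slide":[0,35,-32],"dr":[0,0,0],"jaw":30}])

```text
clock: 16.35
position: [478.2, -110.1, 66.0]
ee_rot: [0.737, -0.676, 0.001, -0.001]
contact_force: [0.7, -0.3, -1.4]
gripper_width: 39.1
grasp_force: 68.6
```

```bash
python3 - <<'E'
from mv import *
D=down(S[2]+np.pi/2)
rel([(sled(-22,-8,32),D)])
crop("side",210,170,120,100,6,"s5.png")
E
```

```text
t 16.35 pos [ 478.2 -110.1   66. ] sled [-22.1  -6.9  66. ] F [ 0.7 -0.3 -1.4] w 39.1 g 68.6
slide [1.1, 0.0, 34.0] dr [-0.02, 0.0, 0.01]
```

View pics/s5.png

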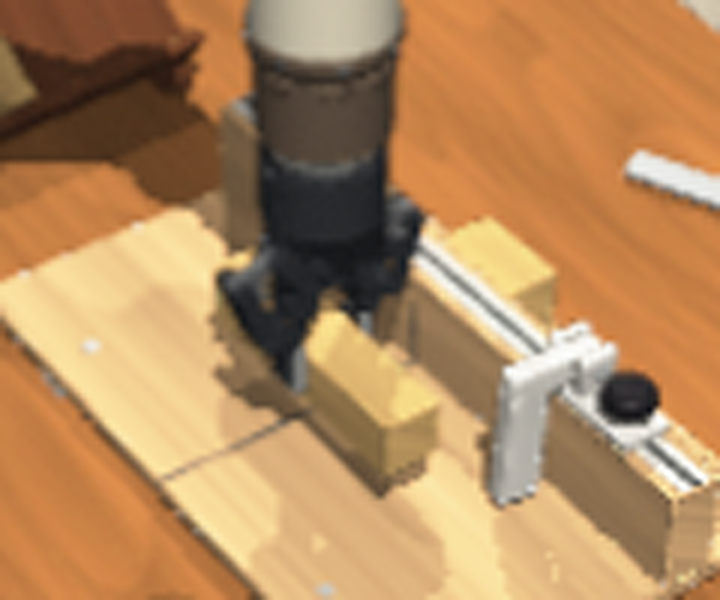

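Emit:
step_arm(motion=[{"slide":[0,0,8],"dr":[0,0,0],"jaw":30},{"slide":[0,0,16],"dr":[0,0,0],"jaw":30},{"slide":[0,0,22],"dr":[0,0,0],"jaw":30},{"slide":[0,0,27],"dr":[0,0,0],"jaw":30},{"slide":[0,0,30],"dr":[0,0,0],"jaw":30},{"slide":[0,0,32],"dr":[0,0,0],"jaw":30},{"slide":[0,0,33],"dr":[0,0,0],"jaw":30},{"slide":[0,0,34],"dr":[0,0,0],"jaw":30}])

```text
clock: 17.4
position: [479.0, -110.0, 32.3]
ee_rot: [0.737, -0.676, 0.001, -0.002]
contact_force: [0.8, 0.4, -2.0]
gripper_width: 39.0
grasp_force: 68.6
```

Emit:
step_arm(motion=[{"slide":[0,0,1],"dr":[0,0,0],"jaw":30},{"slide":[0,0,2],"dr":[0,0,0],"jaw":30},{"slide":[0,0,3],"dr":[0,0,0],"jaw":30},{"slide":[0,0,4],"dr":[0,0,0],"jaw":30},{"slide":[0,0,4],"dr":[0,0,0],"jaw":30},{"slide":[0,0,4],"dr":[0,0,0],"jaw":30},{"slide":[0,0,4],"dr":[0,0,0],"jaw":30},{"slide":[0,0,4],"dr":[0,0,0],"jaw":30}])

```text
clock: 18.4
position: [478.8, -110.1, 28.2]
ee_rot: [0.737, -0.676, 0.001, -0.002]
contact_force: [-0.9, 0.7, 1.3]
gripper_width: 39.5
grasp_force: 68.8
```

Emit:
step_arm(motion=[{"slide":[0,0,0],"dr":[0,0,0],"jaw":44},{"slide":[0,0,0],"dr":[0,0,0],"jaw":52},{"slide":[0,0,0],"dr":[0,0,0],"jaw":54},{"slide":[0,0,-5],"dr":[0,0,0],"jaw":54},{"slide":[0,0,-20],"dr":[0,0,0],"jaw":54},{"slide":[0,0,-45],"dr":[0,0,0],"jaw":54},{"slide":[0,0,-75],"dr":[0,0,0],"jaw":54},{"slide":[0,40,-100],"dr":[0,0,0],"jaw":40}])

```text
clock: 19.4
position: [440.9, -113.5, 129.6]
ee_rot: [0.738, -0.675, 0.002, -0.002]
contact_force: [-0.1, -0.1, 0.1]
gripper_width: 40.0
grasp_force: 0.0
```

Emit:
step_arm(motion=[{"slide":[0,5,0],"dr":[0,0,1.25],"jaw":20},{"slide":[0,10,0],"dr":[0,0,2.5],"jaw":0},{"slide":[0,15,0],"dr":[0,0,3.75],"jaw":0},{"slide":[0,20,0],"dr":[0,0,5.0],"jaw":0},{"slide":[0,25,0],"dr":[0,0,6.25],"jaw":0},{"slide":[0,25,0],"dr":[0,0,7.5],"jaw":0},{"slide":[0,25,0],"dr":[0,0,8.75],"jaw":0},{"slide":[0,25,0],"dr":[0,0,10.0],"jaw":0}])

```text
clock: 20.4
position: [413.7, -115.8, 128.3]
ee_rot: [-0.128, 0.992, 0.0, 0.002]
contact_force: [0.1, 0.1, 0.4]
gripper_width: -0.0
grasp_force: 0.0
```

```bash
python3 - <<'E'
from mv import *
D=down(S[2])
rel([(sled(-75,-8,60),D),(sled(-75,-8,38),D)])
im=optics.get_image("top"); cv2.imwrite("pics/t6.png",cv2.resize(im[140:230,225:345],None,fx=6,fy=6,interpolation=cv2.INTER_CUBIC))
E
```

```text
t 20.4 pos [ 413.7 -115.8  128.3] sled [-86.9  -7.  128.3] F [0.1 0.1 0.4] w -0.0 g 0.0
slide [-11.2, -3.0, 68.3] dr [0.0, 0.03, 1.22]
slide [-11.2, -3.0, 90.3] dr [0.0, 0.03, 1.22]
```

View pics/t6.png

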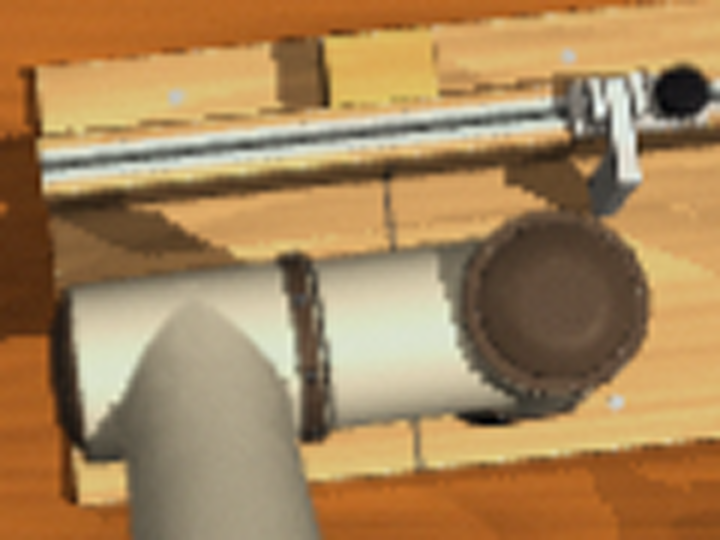

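Emit:
step_arm(motion=[{"slide":[-4,-1,10],"dr":[0,0,0.6],"jaw":0},{"slide":[-8,-2,25],"dr":[0,0,1.22],"jaw":0},{"slide":[-8,-3,45],"dr":[0,0,1.22],"jaw":0},{"slide":[-8,-3,65],"dr":[0,0,1.22],"jaw":0},{"slide":[-8,-3,80],"dr":[0,0,1.22],"jaw":0},{"slide":[-8,-3,90],"dr":[0,0,1.22],"jaw":0},{"slide":[-8,-3,90],"dr":[0,0,1.22],"jaw":0},{"slide":[-8,-3,90],"dr":[0,0,1.22],"jaw":0}])

```text
clock: 21.45
position: [423.0, -116.5, 38.4]
ee_rot: [-0.046, 0.999, 0.0, 0.002]
contact_force: [0.3, -0.2, 0.6]
gripper_width: 0.1
grasp_force: 0.0
```

```bash
python3 - <<'E'
from mv import *
rel([(sled(0,-8,38),down(S[2]))])
E
```

```text
t 21.45 pos [ 423.  -116.5   38.4] sled [-77.7  -8.5  38.4] F [ 0.3 -0.2  0.6] w 0.1 g 0.0
slide [-77.6, 0.1, 0.8] dr [0.0, 0.03, 0.04]
```

Emit:
step_arm(motion=[{"slide":[-10,0,0],"dr":[0,0,0.05],"jaw":0},{"slide":[-20,0,0],"dr":[0,0,0.05],"jaw":0},{"slide":[-28,0,0],"dr":[0,0,0.05],"jaw":0},{"slide":[-36,0,0],"dr":[0,0,0.05],"jaw":0},{"slide":[-44,0,0],"dr":[0,0,0.05],"jaw":0},{"slide":[-52,0,0],"dr":[0,0,0.05],"jaw":0},{"slide":[-60,0,0],"dr":[0,0,0.05],"jaw":0},{"slide":[-68,0,0],"dr":[0,0,0.05],"jaw":0}])

```text
clock: 22.45
position: [490.8, -110.3, 38.1]
ee_rot: [-0.042, 0.999, 0.0, 0.002]
contact_force: [-0.8, 0.0, -0.2]
gripper_width: 0.0
grasp_force: 0.5
```

Emit:
step_arm(motion=[{"slide":[-3,0,0],"dr":[0,0,0],"jaw":0},{"slide":[-6,0,0],"dr":[0,0,0],"jaw":0},{"slide":[-9,0,0],"dr":[0,0,0],"jaw":0},{"slide":[-11,0,0],"dr":[0,0,0],"jaw":0},{"slide":[-12,0,0],"dr":[0,0,0],"jaw":0},{"slide":[-13,0,0],"dr":[0,0,0],"jaw":0},{"slide":[-14,0,0],"dr":[0,0,0],"jaw":0},{"slide":[-15,0,0],"dr":[0,0,0],"jaw":0}])

```text
clock: 23.45
position: [505.2, -109.1, 38.2]
ee_rot: [-0.042, 0.999, 0.0, 0.002]
contact_force: [-0.9, -0.1, 0.1]
gripper_width: -0.0
grasp_force: 0.5
```

```bash
python3 - <<'E'
from mv import *
state()
E
```

```text
t 23.45 pos [ 505.2 -109.1   38.2] sled [ 4.9 -8.2 38.2] F [-0.9 -0.1  0.1] w -0.0 g 0.5
```

Emit:
step_arm(motion=[{"slide":[-1,0,0],"dr":[0,0,0],"jaw":0},{"slide":[-2,0,0],"dr":[0,0,0],"jaw":0},{"slide":[-3,0,0],"dr":[0,0,0],"jaw":0},{"slide":[-4,0,0],"dr":[0,0,0],"jaw":0},{"slide":[-5,0,0],"dr":[0,0,0],"jaw":0},{"slide":[-5.5,0,0],"dr":[0,0,0],"jaw":0},{"slide":[-6,0,0],"dr":[0,0,0],"jaw":0},{"slide":[-6,0,0],"dr":[0,0,0],"jaw":0}])

```text
clock: 24.45
position: [509.3, -108.7, 38.2]
ee_rot: [-0.042, 0.999, 0.0, -0.0]
contact_force: [-5.9, 0.9, 5.0]
gripper_width: -0.1
grasp_force: 2.9
```

Emit:
step_arm(motion=[{"slide":[12,0,0],"dr":[0,0,0],"jaw":0},{"slide":[30,0,-6],"dr":[0,0,0],"jaw":0},{"slide":[40,20,-14],"dr":[0,0,0],"jaw":0},{"slide":[40,60,-14],"dr":[0,0,0],"jaw":0},{"slide":[40,105,-14],"dr":[0,0,0],"jaw":0},{"slide":[40,138,-14],"dr":[0,0,0],"jaw":0},{"slide":[10,138,-14],"dr":[0,0,0],"jaw":0},{"slide":[-28,138,-14],"dr":[0,0,0],"jaw":0}])

```text
clock: 25.45
position: [527.5, 32.0, 53.4]
ee_rot: [-0.043, 0.999, 0.001, 0.003]
contact_force: [0.7, 0.4, 0.8]
gripper_width: -0.0
grasp_force: 0.0
```

```bash
python3 - <<'E'
from mv import *
rel([(sled(38,98,51),down(S[2]))])
# straight check of the blank's front top edge, side view: project expected corners, sample edges
E
```

```text
t 25.45 pos [527.5  32.   53.4] sled [ 39.2 130.5  53.4] F [0.7 0.4 0.8] w -0.0 g 0.0
slide [1.2, -32.5, 2.3] dr [0.01, 0.04, 0.0]
```

Emit:
step_arm(motion=[{"slide":[1,-8,2],"dr":[0,0,0],"jaw":0},{"slide":[1,-16,2],"dr":[0,0,0],"jaw":0},{"slide":[1,-23,2],"dr":[0,0,0],"jaw":0},{"slide":[1,-29,2],"dr":[0,0,0],"jaw":0},{"slide":[1,-34,2],"dr":[0,0,0],"jaw":0},{"slide":[1,-38,2],"dr":[0,0,0],"jaw":0},{"slide":[1,-41,2],"dr":[0,0,0],"jaw":0},{"slide":[1,-43,2],"dr":[0,0,0],"jaw":0}])

```text
clock: 26.45
position: [529.8, -11.5, 50.4]
ee_rot: [-0.042, 0.999, 0.0, 0.002]
contact_force: [-2.4, 4.1, 2.5]
gripper_width: 0.0
grasp_force: 2.4
```

Emit:
step_arm(motion=[{"slide":[0,-0.5,0],"dr":[0,0,0],"jaw":0},{"slide":[0,-1,0],"dr":[0,0,0],"jaw":0},{"slide":[0,-1.5,0],"dr":[0,0,0],"jaw":0},{"slide":[0,-2,0],"dr":[0,0,0],"jaw":0},{"slide":[0,-2.5,0],"dr":[0,0,0],"jaw":0},{"slide":[0,-3,0],"dr":[0,0,0],"jaw":0},{"slide":[0,-3.5,0],"dr":[0,0,0],"jaw":0},{"slide":[0,-4,0],"dr":[0,0,0],"jaw":0}])

```text
clock: 27.45
position: [530.1, -15.4, 50.4]
ee_rot: [-0.042, 0.999, 0.0, 0.002]
contact_force: [-2.4, 5.4, 3.9]
gripper_width: 0.2
grasp_force: 2.7
```

```bash
python3 - <<'E'
from mv import *
state()
E
```

```text
t 27.45 pos [530.1 -15.4  50.4] sled [37.8 83.  50.4] F [-2.4  5.4  3.9] w 0.2 g 2.7
```

Emit:
step_arm(motion=[{"slide":[0,-0.5,0],"dr":[0,0,0],"jaw":0},{"slide":[0,-1,0],"dr":[0,0,0],"jaw":0},{"slide":[0,-1.5,0],"dr":[0,0,0],"jaw":0},{"slide":[0,-2,0],"dr":[0,0,0],"jaw":0},{"slide":[0,-2.5,0],"dr":[0,0,0],"jaw":0},{"slide":[0,-3,0],"dr":[0,0,0],"jaw":0},{"slide":[0,-3,0],"dr":[0,0,0],"jaw":0},{"slide":[0,-3,0],"dr":[0,0,0],"jaw":0}])

```text
clock: 28.45
position: [530.4, -18.4, 50.4]
ee_rot: [-0.042, 0.999, 0.0, 0.002]
contact_force: [-2.1, 4.6, 2.0]
gripper_width: -0.1
grasp_force: 2.6
```

Emit:
step_arm(motion=[{"slide":[0,-0.5,0],"dr":[0,0,0],"jaw":0},{"slide":[0,-1,0],"dr":[0,0,0],"jaw":0},{"slide":[0,-1.5,0],"dr":[0,0,0],"jaw":0},{"slide":[0,-2,0],"dr":[0,0,0],"jaw":0},{"slide":[0,-2.5,0],"dr":[0,0,0],"jaw":0},{"slide":[0,-2.5,0],"dr":[0,0,0],"jaw":0},{"slide":[0,-2.5,0],"dr":[0,0,0],"jaw":0},{"slide":[0,-2.5,0],"dr":[0,0,0],"jaw":0}])

```text
clock: 29.45
position: [530.7, -20.9, 50.4]
ee_rot: [-0.042, 0.999, 0.0, 0.002]
contact_force: [-2.9, 3.4, 2.6]
gripper_width: 0.0
grasp_force: 2.7
```

Emit:
step_arm(motion=[{"slide":[0,-0.5,0],"dr":[0,0,0],"jaw":0},{"slide":[0,-1,0],"dr":[0,0,0],"jaw":0},{"slide":[0,-1.5,0],"dr":[0,0,0],"jaw":0},{"slide":[0,-2,0],"dr":[0,0,0],"jaw":0},{"slide":[0,-2,0],"dr":[0,0,0],"jaw":0},{"slide":[0,-2,0],"dr":[0,0,0],"jaw":0},{"slide":[0,-2,0],"dr":[0,0,0],"jaw":0},{"slide":[0,-2,0],"dr":[0,0,0],"jaw":0}])

```text
clock: 30.45
position: [530.8, -22.9, 50.4]
ee_rot: [-0.042, 0.999, 0.0, 0.002]
contact_force: [-2.8, 3.7, 2.9]
gripper_width: 0.2
grasp_force: 2.6
```

```bash
python3 - <<'E'
from mv import *
state()
a=cv2.imread("pics/side0.png").astype(np.float32); b=optics.get_image("side"); cv2.imwrite("pics/s7.png",b); b=b.astype(np.float32)
u=pix("side",[sled(78,-160,110)])[0]; print(u)
for im in(a,b):
    g=im.sum(2)[228:245,305:325]; m=np.clip(150-g,0,None); yy,xx=np.mgrid[228:245,305:325]; print((m*xx).sum()/m.sum(),(m*yy).sum()/m.sum(),m.sum())
E
```

```text
t 30.45 pos [530.8 -22.9  50.4] sled [37.8 75.5 50.4] F [-2.8  3.7  2.9] w 0.2 g 2.6
[313.31547786 235.31162515]
314.26737561716675 235.95062666160274 2633.0
314.1834189288335 237.18415260454879 1363.0
```

Emit:
step_arm(motion=[{"slide":[0,-0.5,0],"dr":[0,0,0],"jaw":0},{"slide":[0,-1,0],"dr":[0,0,0],"jaw":0},{"slide":[0,-1.5,0],"dr":[0,0,0],"jaw":0},{"slide":[0,-2,0],"dr":[0,0,0],"jaw":0},{"slide":[0,-2,0],"dr":[0,0,0],"jaw":0},{"slide":[0,-2,0],"dr":[0,0,0],"jaw":0},{"slide":[0,-2,0],"dr":[0,0,0],"jaw":0},{"slide":[0,-2,0],"dr":[0,0,0],"jaw":0}])

```text
clock: 31.5
position: [531.0, -24.7, 50.4]
ee_rot: [-0.042, 0.999, 0.0, 0.002]
contact_force: [-3.5, 5.4, 2.6]
gripper_width: 0.0
grasp_force: 3.0
```

Emit:
step_arm(motion=[{"slide":[0,-0.5,0],"dr":[0,0,0],"jaw":0},{"slide":[0,-1,0],"dr":[0,0,0],"jaw":0},{"slide":[0,-1.5,0],"dr":[0,0,0],"jaw":0},{"slide":[0,-1.5,0],"dr":[0,0,0],"jaw":0},{"slide":[0,-1.5,0],"dr":[0,0,0],"jaw":0},{"slide":[0,-1.5,0],"dr":[0,0,0],"jaw":0},{"slide":[0,-1.5,0],"dr":[0,0,0],"jaw":0},{"slide":[0,-1.5,0],"dr":[0,0,0],"jaw":0}])

```text
clock: 32.5
position: [531.0, -25.1, 50.4]
ee_rot: [-0.042, 0.999, 0.001, 0.002]
contact_force: [-4.0, 10.6, 4.8]
gripper_width: -0.3
grasp_force: 5.7
```

Emit:
step_arm(motion=[{"slide":[0,3,0],"dr":[0,0,0],"jaw":0},{"slide":[0,20,0],"dr":[0,0,0],"jaw":0},{"slide":[0,45,0],"dr":[0,0,0],"jaw":0},{"slide":[35,45,0],"dr":[0,0,0],"jaw":0},{"slide":[70,35,0],"dr":[0,0,0],"jaw":0},{"slide":[70,-15,5],"dr":[0,0,0],"jaw":0},{"slide":[70,-65,10],"dr":[0,0,0],"jaw":0},{"slide":[70,-104,12],"dr":[0,0,0],"jaw":0}])

```text
clock: 33.5
position: [470.7, -137.3, 37.9]
ee_rot: [-0.042, 0.999, 0.0, 0.002]
contact_force: [0.7, -0.2, -0.6]
gripper_width: 0.1
grasp_force: 0.0
```

```bash
python3 - <<'E'
from mv import *
rel([(sled(9,-31,38),down(S[2]))])
E
```

```text
t 33.5 pos [ 470.7 -137.3   37.9] sled [-32.  -33.3  37.9] F [ 0.7 -0.2 -0.6] w 0.1 g 0.0
slide [-41.0, 2.4, 0.1] dr [-0.0, 0.03, -0.01]
```

Emit:
step_arm(motion=[{"slide":[-15,2,0],"dr":[0,0,0],"jaw":0},{"slide":[-28,2,0],"dr":[0,0,0],"jaw":0},{"slide":[-35,2,0],"dr":[0,0,0],"jaw":0},{"slide":[-38,2,0],"dr":[0,0,0],"jaw":0},{"slide":[-40,2,0],"dr":[0,0,0],"jaw":0},{"slide":[-41,2,0],"dr":[0,0,0],"jaw":0},{"slide":[-42,2,0],"dr":[0,0,0],"jaw":0},{"slide":[-42.5,2,0],"dr":[0,0,0],"jaw":0}])

```text
clock: 34.5
position: [511.2, -130.6, 38.0]
ee_rot: [-0.042, 0.999, 0.0, 0.0]
contact_force: [-3.5, 0.0, 2.6]
gripper_width: 0.2
grasp_force: 1.6
```

```bash
python3 - <<'E'
from mv import *
state()
E
```

```text
t 34.5 pos [ 511.2 -130.6   38. ] sled [  9.  -30.1  38. ] F [-3.5  0.   2.6] w 0.2 g 1.6
```

Emit:
step_arm(motion=[{"slide":[3,0,0],"dr":[0,0,0],"jaw":0},{"slide":[15,0,0],"dr":[0,0,0],"jaw":0},{"slide":[40,0,0],"dr":[0,0,0],"jaw":0},{"slide":[60,0,-30],"dr":[0,0,0],"jaw":0},{"slide":[70,0,-70],"dr":[0,0,0],"jaw":0},{"slide":[70,0,-100],"dr":[0,0,0],"jaw":0},{"slide":[70,0,-110],"dr":[0,0,0],"jaw":0},{"slide":[70,0,-110],"dr":[0,0,0],"jaw":0}])

```text
clock: 35.5
position: [442.2, -136.5, 148.0]
ee_rot: [-0.042, 0.999, 0.0, 0.002]
contact_force: [0.8, -1.0, 0.4]
gripper_width: 0.1
grasp_force: 0.0
```

```bash
python3 - <<'E'
from mv import *
state(); print(arm.job_done()); state()
E
```

```text
t 35.5 pos [ 442.2 -136.5  148. ] sled [-60.3 -30.  148. ] F [ 0.8 -1.   0.4] w 0.1 g 0.0
the job is handed in; nothing more can be done
None
the job is handed in; nothing more can be done
```

Handed in at 35.5 s (no verdict shown): stop swung down to its rest, thick blank laid flat, pushed against the fence and slid up to the stop (10.6 N peak reading), with final placement judged by contact forces and tool position, not a last picture; on the way the gripper pressed on something, most likely the fence top, with up to about 61 N at the wrist (the 40 N body limit may apply), and I viewed 11 pictures against the limit of 10.

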